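# Unload the drying fixture, tip out the brush stocks and hang the nest plate

## Robot

A 6-joint arm with a two-finger parallel gripper is mounted at the origin on a cart in front of the work surface, level with it; the furniture and walls round the work are solid. World frame = base frame: x ahead of the robot, y to its left, z up, the work surface at z = 0. Lengths are in m, angles in rad, forces in N, time in s.
With the tool pointing down it reaches from about 0.25 to 0.775 m from the base axis. Payload 4 kg.
Tool frame: the origin (TCP) lies at the very end of the fingers, on their centre line; the grasp point (between the pads) lies 19 mm behind it (robot.pinch_z is the distance from the TCP to the grasp point, in m); z points along the fingers, y is the line along which they close (so a half turn about z gives the same grasp; the last joint's range is limited). The gripper opens to 94 mm and grips with 3 to 60 N. Pads are 16 mm wide; open, the fingers measure 119 mm over their backs; the gripper's body (75 mm by 177 mm) begins 78 mm behind the grasp point.
Start: joints at [-1.292, 0.087, 1.371, -0, 1.684, -0.103], TCP at [0.205, -0.51, 0.206] pointing down, gripper open.
Joint ranges: [-3.1, 3.1], [-0.76, 2.03], [0.27, 2.55], [-1.08, 4.22], [0.17, 2.65], [-2.57, 2.57]. Speed limits (rad/s): [2.79, 2.79, 3.14, 3.14, 3.14, 3.14].

## Interface

Orientations are given as [roll, pitch, yaw] about the fixed x, y, z axes, in that order (R = Rz(yaw) Ry(pitch) Rx(roll)).
In Python, from bench import robot gives the robot as it stands.
- The arm moves only by the tool arm_command, never from a script. Its argument "targets" is one flat list of numbers, 7 for each row, row after row: the turn, a rotation vector about the tool's x, y, z in degrees, then the shift along the tool's x, y, z in mm, then the closure, from -1 (fully open) to 1 (shut). In form: [ax, ay, az, x, y, z, hand, ax, ay, az, x, y, z, hand, ...]. A call has 1 to 20 rows; each row is the pose to reach, as a shift and turn from the pose commanded when the call began, along the tool's axes at that moment; what a row does not reach only later rows make up. A row lasts 1/10 s, in which the tool goes at most 50 mm and 8.59 degrees, less where a joint would pass 70% of its speed; a pose out of reach is approached as far as the arm can. A call with a gripper value outside its range is refused whole. The fingers move at their own pace and stop on an object; the grip force is fixed at half the most. Time passes only in rows, so rows that repeat a pose let the fingers close. It gives the time, the measured TCP pose, the force, the opening and the grip force at its end, in the units of the state.
- robot.get_obs(): the state, without advancing time (a new reading comes with each control period).
- robot.snapshot(name): name is "scene" or "side" or "wrist"; returns a dict with "color" (480x640x3 uint8, red, green, blue), "range_z" (480x640 float32, m along the optical axis (not along the pixel's ray), 0 where there is no reading), "fx", "fy", "cx", "cy" (pixels), "T" (4x4, takes a point from camera to world coordinates); the wrist camera has in their place "T_tool_cam" (4x4, takes a point from camera to tool coordinates, whose origin is the TCP and whose axes are the flange's). Camera axes: x right, y down, z forward; pixel columns grow to the right and rows downward; lengths in m; the calibration is good to about 2 mm. A picture is of the moment at which its call begins: read the wrist's pose just before it.
- robot.close_job(): hands the job in; it is judged then, once.
The state is a dict: "time": time; "joint_positions": joint angles; "qvel": joint speeds; "joint_torque": joint torques, N m; "tool_pos": TCP position; "ee_rot": TCP orientation; "wrist_force": force on the tool from outside, world axes, zero at the start; "wrist_torque": the same for the moment, N m; "width": finger opening in m; "finger_force": force on a finger pad.
Only numpy, scipy, OpenCV 4.12 (cv2) and the standard library are available. Lean on these libraries where they do the work, as an engineer would, in place of code of your own. Each camera call takes 0.05 s, during which the arm holds its last target. There are 200 camera calls.

## Task

Swing the hold-down clip of the fixture fully aside, lift the metal nest plate with the brush stocks on it straight and level up off its two locating pins, and tip it over the plywood tray so that the stocks slide off its open end into the tray. Then hang the empty plate by its crossbar in the two side-opening hooks of the rack, put every brush stock that lies loose on the table into the tray too, and at the end swing the clip back in over the empty fixture, pointing straight at it as it did before.

Things in the scene. Friction and masses are not known exactly. Their poses are not given: they have to be found in the camera images.
- fixture: Fixture, fixed to the table, at the right or the left: dark wooden board 16 mm thick, x = -118 to +94 mm, y = -55 to +55 mm, with two upright steel pins 8 mm thick rising 45 mm above the board at x = -73 and +73 mm, y = 0. Origin on the table under the seated plate's centre. Its -x side faces roughly to the robot.
- clip (a joint): Hold-down clip, a steel lever on an upright pivot, in rad, positive counterclockwise from above. Near 0 its 34 mm arm points along the fixture's +x, 2 mm above the plate's front edge, so the plate cannot be lifted; clear of the plate from 1.2 on; stop at 1.6. It stays where it is left (about 5 N at its post to move it).
- clip_post (a point): Top end of the clip's upright round steel post, 12 mm thick, 38 mm tall, top 69 mm above the table, 26 mm from the pivot. At clip angle 0 it lies on the fixture's +y side of the pivot; as the clip opens it moves a quarter circle toward the fixture's -x.
- clip_pivot (a point): Axis of the clip's pivot, at x = -102, y = +30 mm in the fixture's frame, 23 mm above the table.
- plate: Nest plate, loose, 0.45 kg: polished aluminium 168 (x) x 100 (y) x 5 mm, axes parallel to the fixture's at the start; origin at the centre of its underside. 10.5 mm holes at x = -73 and +73 mm sit over the pins. Walls to 19 mm above the underside along both sides and across the rear (x = +60 mm); the -x end is open: stocks slide off it when it is tipped down 30 to 45 degrees.
- plate_bar (a point): Middle of the plate's steel crossbar, on its axis, 72 mm above the plate's underside at x = 0. The bar is 12 mm round, 168 mm long along the plate's y, on two posts at y = -48 and +48 mm; stocks pass under it. Round its middle is a wooden grip block 16 (x) x 56 (y) x 26 (z) mm, to be pinched across its 16 mm from above.
- rack: Hanging rack, fixed, at the left or the right: wooden foot (14 mm thick, x = -45 to +85 mm) with two steel uprights 10 mm thick at y = -67 and +67 mm (124 mm clear between), columns at x = +11 to +27 mm, tops 166 mm above the table. Each has a side-opening hook, its mouth to the rack's -x (roughly to the robot). Origin on the table under the seat.
- rack_seat (a point): Where the crossbar's middle lies when hung: 130 mm up, axes as the rack's. Throat floor 124 mm up, x = -12 to +11 mm; front lip x = -21 to -12 mm, up to 136 mm; mouth open from 136 to 158 mm; keeper over the throat from x = -14 mm inward, 158 to 166 mm. So the bar goes in sideways toward +x with its axis about 147 mm up, then down.
- tray: Plywood tray, fixed: open box 170 (x) x 180 (y) x 50 mm high, walls and floor 6 mm; origin at the centre of its underside.
- beeswax: Yellow beeswax cake 38 x 52 x 20 mm, a bystander: leave it alone. Origin at the centre of its underside.
- paste_jar: Green glazed paste jar with cork lid, 62 x 62 x 68 mm, a bystander: leave it alone. Origin at the centre of its underside.
- stock_1: a light-wood brush stock (the drilled wooden head of a brush), a block 34 (its x) x 70 (its y) x 18 mm with rounded edges and rows of small dark holes on top, 40 g; origin at the centre of its underside. At the start on the nest plate, in a row under the bail, or absent.
- stock_2: a light-wood brush stock (the drilled wooden head of a brush), a block 34 (its x) x 70 (its y) x 18 mm with rounded edges and rows of small dark holes on top, 40 g; origin at the centre of its underside. At the start on the nest plate, in a row under the bail, or absent.
- stock_3: a light-wood brush stock (the drilled wooden head of a brush), a block 34 (its x) x 70 (its y) x 18 mm with rounded edges and rows of small dark holes on top, 40 g; origin at the centre of its underside. At the start on the nest plate, in a row under the bail, or absent.
- stock_4: a light-wood brush stock (the drilled wooden head of a brush), a block 34 (its x) x 70 (its y) x 18 mm with rounded edges and rows of small dark holes on top, 40 g; origin at the centre of its underside. At the start flat on the table in front of the tray, or absent.
- stock_5: a light-wood brush stock (the drilled wooden head of a brush), a block 34 (its x) x 70 (its y) x 18 mm with rounded edges and rows of small dark holes on top, 40 g; origin at the centre of its underside. At the start flat on the table in front of the tray, or absent.
Mind the look-alikes: they are no part of the job. There is more than one size of the tray; the one meant has the size given above.

How it is judged:
On the way, in this order (a step that is already met when the one before it is completed fails the run):
1. the clip is swung aside, clear of the plate (value of joint clip above 1.2 rad), for 0.1 s.
2. the plate is lifted clear of both pins, level (within 0.17 rad), with its stocks on it (z of plate in the frame of fixture above 0.063 m and angle between plate's own z axis and vertical below 0.17 rad and x of stock_1 in the frame of plate between -0.075 and 0.07 m and y of stock_1 in the frame of plate between -0.06 and 0.06 m and z of stock_1 in the frame of plate between -0.005 and 0.05 m and x of stock_2 in the frame of plate between -0.075 and 0.07 m and y of stock_2 in the frame of plate between -0.06 and 0.06 m and z of stock_2 in the frame of plate between -0.005 and 0.05 m and x of stock_3 in the frame of plate between -0.075 and 0.07 m and y of stock_3 in the frame of plate between -0.06 and 0.06 m and z of stock_3 in the frame of plate between -0.005 and 0.05 m), for 0.1 s.
3. the plate is tipped (more than 0.35 rad) over the tray and all its stocks have slid off it (angle between plate's own z axis and vertical above 0.35 rad and horizontal distance between plate and tray below 0.17 m and (x of stock_1 in the frame of plate below -0.07 m or z of stock_1 in the frame of plate below -0.015 m) and (x of stock_2 in the frame of plate below -0.07 m or z of stock_2 in the frame of plate below -0.015 m) and (x of stock_3 in the frame of plate below -0.07 m or z of stock_3 in the frame of plate below -0.015 m)), for 0.05 s.
At the end, for the whole second after the job is handed in: the clip is back in (under 0.4 rad); every brush stock present lies at rest inside the tray (under 65 mm high); the plate hangs at rest, its crossbar in both throats: middle within 13, 16, -6/+8 mm (x, y, z) of the seat, within 0.15 rad of the rack, plate within 0.35 rad of level (value of joint clip below 0.4 rad and x of stock_1 in the frame of tray between -0.085 and 0.085 m and y of stock_1 in the frame of tray between -0.09 and 0.09 m and z of stock_1 in the frame of tray between -0.005 and 0.065 m and linear speed of each of stock_1, stock_2, stock_3, stock_4, stock_5, plate below 0.03 m/s and x of stock_2 in the frame of tray between -0.085 and 0.085 m and y of stock_2 in the frame of tray between -0.09 and 0.09 m and z of stock_2 in the frame of tray between -0.005 and 0.065 m and x of stock_3 in the frame of tray between -0.085 and 0.085 m and y of stock_3 in the frame of tray between -0.09 and 0.09 m and z of stock_3 in the frame of tray between -0.005 and 0.065 m and x of stock_4 in the frame of tray between -0.085 and 0.085 m and y of stock_4 in the frame of tray between -0.09 and 0.09 m and z of stock_4 in the frame of tray between -0.005 and 0.065 m and x of stock_5 in the frame of tray between -0.085 and 0.085 m and y of stock_5 in the frame of tray between -0.09 and 0.09 m and z of stock_5 in the frame of tray between -0.005 and 0.065 m and x of plate_bar in the frame of rack_seat between -0.013 and 0.013 m and y of plate_bar in the frame of rack_seat between -0.016 and 0.016 m and z of plate_bar in the frame of rack_seat between -0.006 and 0.008 m and angle between the y axis of plate and the y axis of rack, either way round below 0.15 rad and angle between plate's own z axis and vertical below 0.35 rad); the robot touches nothing.
It fails at once if the plate is cocked by more than 0.17 rad while still on the pins (angle between plate's own z axis and vertical above 0.17 rad and z of plate in the frame of fixture below 0.058 m and horizontal distance between plate and fixture below 0.05 m).
It fails at once if a bystander (beeswax, paste jar) is moved by more than 3 cm (distance of any of beeswax, paste_jar from where it was at the start of the episode above 0.03 m).
Of stock_1, stock_2, stock_3 only 2 to 3 are there at a start; the rules pass over those that are not, and their reading is None.
Of stock_4, stock_5 only 1 to 2 are there at a start; the rules pass over those that are not, and their reading is None.
At some moment in a run one of stock_4, stock_5 may be knocked a few centimetres aside while the robot is not near it.
It also fails if it takes over 210 s, if anything falls off the work surface, if the arm or the gripper's body presses on something with over 40 N, if the wrist force passes 120 N, or if a joint passes its speed limit or range.

## Working session

There is one attempt and no reset: what is moved stays moved. The work goes in short steps, Python scripts to look and compute and a tool call to move; the robot and the scene stay as the last step left them, time stands still between calls to the robot, and variables do not carry over. Pictures are saved under pics/ and viewed, at most 14 in all, crops included, and the job is handed in when it is done.

Besides the shell and the picture viewer there is one more tool, called after "Call:" as name(argument=value, ...), one argument or row to a line, values as JSON. arm_command: Moves the arm, as the interface text tells. Its arguments: {"type":"object","properties":{"targets":{"type":"array"}},"required":["targets"]}

```bash
ls; mkdir -p pics; cat > h.py <<'E'
import numpy as np, cv2
from scipy.spatial.transform import Rotation as R
from bench import robot
def snap(name,out=None):
    o=robot.get_obs()
    s=robot.snapshot(name)
    if name=="wrist":
        T=np.eye(4);T[:3,:3]=R.from_euler('xyz',o['ee_rot']).as_matrix();T[:3,3]=o['tool_pos']
        s['T']=T@s['T_tool_cam']
    np.savez(f'pics/{out}.npz',**{k:s[k] for k in('color','range_z','fx','fy','cx','cy','T')})
    cv2.imwrite(f'pics/{out}.png',s['color'][:,:,::-1]); return s
def load(out): return dict(np.load(f'pics/{out}.npz'))
def cloud(s):
    v,u=np.mgrid[0:480,0:640]; z=s['range_z']
    p=np.stack([(u-s['cx'])/s['fx']*z,(v-s['cy'])/s['fy']*z,z],-1)
    w=p@s['T'][:3,:3].T+s['T'][:3,3]; w[z==0]=np.nan; return w
def pix(s,u,v,h=None):
    d=np.array([(u-s['cx'])/s['fx'],(v-s['cy'])/s['fy'],1.])
    d=s['T'][:3,:3]@d;o=s['T'][:3,3]
    if h is not None: return o+d*(h-o[2])/d[2]
    return o+d*s['range_z'][int(v),int(u)]
def shift(p,rpy=None):
    """tool-axis shift mm & rotvec deg to target"""
    o=robot.get_obs();A=R.from_euler('xyz',o['ee_rot'])
    t=A.inv().apply(np.array(p)-o['tool_pos'])*1000
    r=(A.inv()*R.from_euler('xyz',rpy)).as_rotvec(degrees=True) if rpy is not None else 0
    return t.round(1),np.round(r,2)
E
python3 - <<'E'
from h import *
for n in("scene","side"):
    s=snap(n,n+'0'); print(n,s['T'].round(3).tolist(),s['fx'],s['cx'])
print(robot.get_obs())
E
```

```text
pics
scene [[0.697, -0.529, 0.483, -0.025], [-0.717, -0.496, 0.49, -0.945], [-0.02, -0.688, -0.725, 1.024], [0.0, 0.0, 0.0, 1.0]] 588.2273022132393 315.25847249902233
side [[0.925, -0.268, 0.268, 0.303], [-0.379, -0.622, 0.685, -0.983], [-0.017, -0.736, -0.677, 0.787], [0.0, 0.0, 0.0, 1.0]] 462.390456702544 311.66651814124384
{'time': 0.1, 'joint_positions': array([-1.29214673e+00,  8.79010247e-02,  1.37207302e+00, -2.21124044e-05,
        1.68360638e+00, -1.03122306e-01]), 'qvel': array([-0.00100151, -0.0019896 , -0.00406447,  0.00039044, -0.00204356,
        0.00154418]), 'joint_torque': array([ 1.51527292e-03, -3.41251516e+01, -3.03301442e+01,  7.19963643e-02,
        3.03678378e-02, -9.66677226e-05]), 'tool_pos': array([ 0.20475333, -0.50994135,  0.20442561]), 'ee_rot': array([-3.13961319e+00, -1.82759563e-04,  3.81769257e-01]), 'wrist_force': array([-0.27790994, -0.51746126, -0.32228347]), 'wrist_torque': array([-0.05887654, -0.02703683, -0.00454171]), 'finger_force': 0.0, 'width': 0.09395491871333558}
```

View pics/scene0.png

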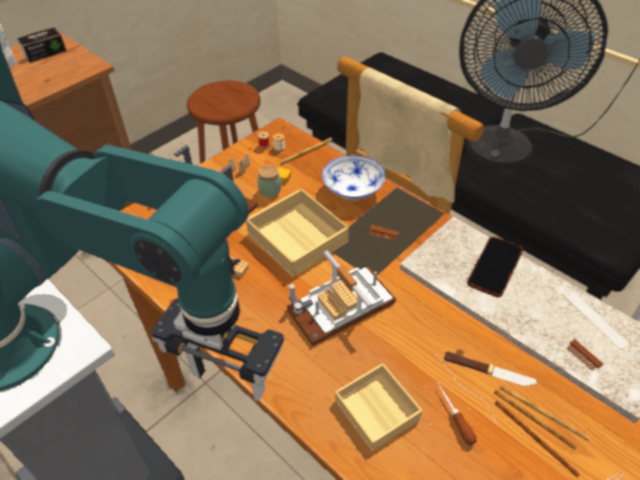

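View pics/side0.png

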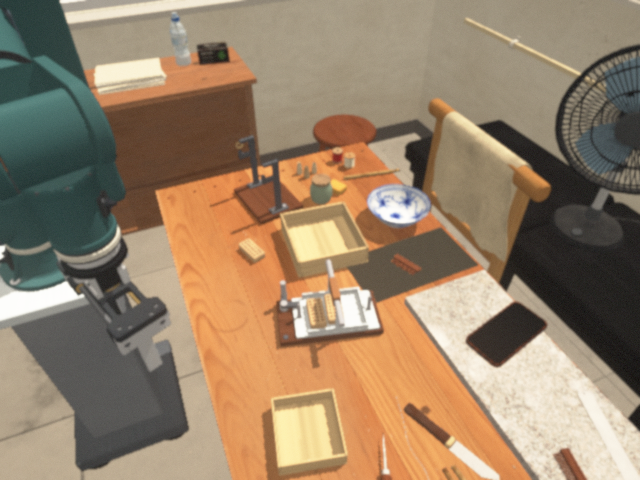

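The scene shows the fixture at scene (340,300)/side (328,315), the tray candidates at side (323,240) and (308,432), the rack at side (265,190), and a loose stock at side (251,250). The plate seems to hold 2 stocks, or 3. I'll make an ortho map of these and a close crop.

```bash
cat >> h.py <<'E'
def ortho(ss,x0,x1,y0,y1,k,out,zmax=0.3):
    H=int((x1-x0)*k);W=int((y1-y0)*k);im=np.zeros((H,W,3),np.uint8);zb=np.full((H,W),-9.)
    for s in ss:
        w=cloud(s);c=s['color'];m=np.isfinite(w[...,2])&(w[...,2]<zmax)
        p=w[m];c=c[m];o=np.argsort(p[:,2]);p=p[o];c=c[o]
        r=((x1-p[:,0])*k).astype(int);q=((y1-p[:,1])*k).astype(int)
        g=(r>=0)&(r<H-1)&(q>=0)&(q<W-1);r,q,p,c=r[g],q[g],p[g],c[g]
        for dr in(0,1):
            for dq in(0,1):
                k2=p[:,2]>=zb[r+dr,q+dq]-.002
                im[(r+dr)[k2],(q+dq)[k2]]=c[k2];zb[(r+dr)[k2],(q+dq)[k2]]=p[k2,2]
    cv2.imwrite(f'pics/{out}.png',im[:,:,::-1]);np.save(f'pics/{out}_z.npy',zb)
E
python3 - <<'E'
from h import *
a,b=load('scene0'),load('side0')
ortho([b],.2,.8,-.6,.5,727,'ortho0')
im=cv2.imread('pics/side0.png')
cv2.imwrite('pics/c1.png',cv2.resize(im[120:360,220:400],None,fx=3.3,fy=2.5*1,interpolation=cv2.INTER_CUBIC) if 0 else cv2.resize(im[270:350,265:395],None,fx=6,fy=6,interpolation=cv2.INTER_CUBIC))
E
```

```text
(no output)
```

View pics/ortho0.png

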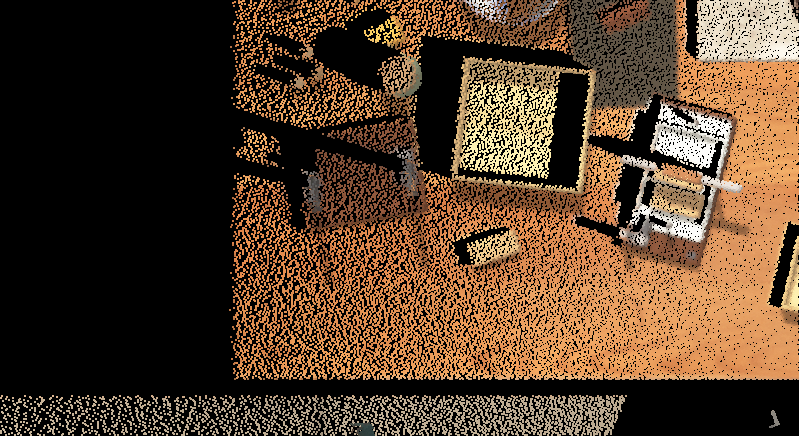

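View pics/c1.png

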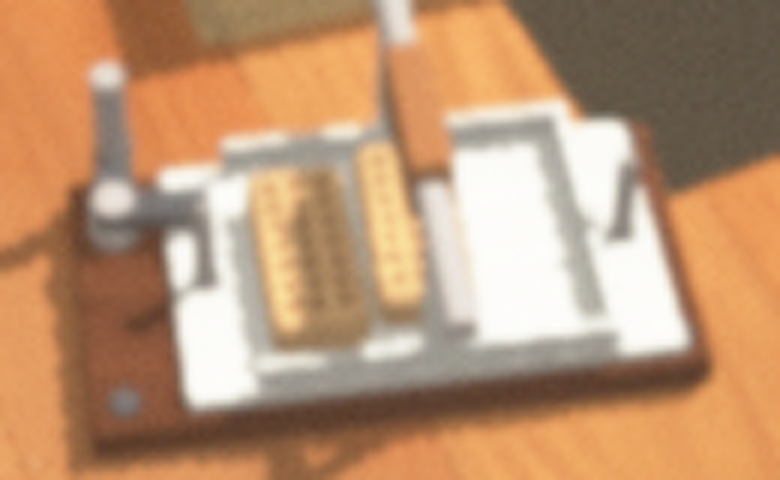

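Candidates:
- **Tray:** big at ortho (525,125), about 184x179 mm, versus small at (790,265). The big one is meant.
- **Stocks on the plate:** two, at crop (310,255) and (395,230).
- **Loose stock:** one, at ortho (493,245).
- **Rack:** ortho (362,165).
- **Clip post:** crop (107,75), standing on +y. The pivot is at (112,200).

Next are the numbers.

```bash
cat > m.py <<'E'
from h import *
b=load('side0');a=load('scene0')
def rect(ss,box,z0,z1,n):
    P=[]
    for s in ss:
        w=cloud(s).reshape(-1,3);x0,x1,y0,y1=box
        m=(w[:,0]>x0)&(w[:,0]<x1)&(w[:,1]>y0)&(w[:,1]<y1)&(w[:,2]>z0)&(w[:,2]<z1);P.append(w[m])
    P=np.vstack(P)
    r=cv2.minAreaRect((P[:,:2]*1000).astype(np.float32)); print(n,len(P),r,'medz',np.median(P[:,2]).round(4));return P
rect([b],(.5,.75,-.34,-.09),.044,.054,'tray')
rect([a],(.5,.75,-.34,-.09),.044,.054,'trayA')
rect([b],(.42,.5,-.24,-.12),.013,.022,'stock')
rect([b],(.4,.7,-.6,-.32),.011,.02,'board')
rect([b],(.4,.7,-.6,-.32),.018,.03,'plate')
rect([b],(.4,.7,-.2,.12),.010,.017,'rackfoot')
for y in((-.12,0),(0,.12)):
  P=rect([b],(.4,.75,*y),.12,.2,'upr');print(P.mean(0),P.max(0))
rect([a],(.4,.75,-.12,.12),.12,.2,'uprA')
rect([b],(.4,.7,-.6,-.32),.081,.1,'bar')
rect([a],(.4,.7,-.6,-.32),.081,.1,'barA')
rect([b],(.4,.5,-.5,-.35),.062,.072,'post')
rect([a],(.4,.5,-.5,-.35),.062,.072,'postA')
E
python3 m.py
```

```text
tray 753 ((628.9784545898438, -218.98348999023438), (183.8921661376953, 170.062744140625), 83.57918548583984) medz 0.0495
trayA 791 ((630.6709594726562, -220.44189453125), (186.17977905273438, 173.08909606933594), 83.8387451171875) medz 0.0489
stock 296 ((459.4703674316406, -179.29800415039062), (34.078983306884766, 70.87870025634766), 18.50861358642578) medz 0.0185
board 1391 ((533.9678344726562, -495.447998046875), (238.99111938476562, 212.5217742919922), 75.20113372802734) medz 0.0168
plate 2158 ((532.8945922851562, -493.11724853515625), (246.61520385742188, 207.3958740234375), 74.23126983642578) medz 0.022
rackfoot 1539 ((567.292236328125, -54.745086669921875), (289.3315124511719, 264.8045654296875), 89.93656158447266) medz 0.0145
upr 237 ((556.0733642578125, -62.18220138549805), (48.729766845703125, 16.946250915527344), 5.9054718017578125) medz 0.1437
[ 0.55933417 -0.06374876  0.14472093] [ 0.58022503 -0.05304156  0.1688241 ]
upr 210 ((533.5335083007812, 70.02597045898438), (48.29421615600586, 18.005908966064453), 9.22572135925293) medz 0.1421
[0.53767739 0.06839542 0.14430029] [0.55783745 0.08056724 0.16947286]
uprA 294 ((549.843994140625, 3.6463699340820312), (43.283447265625, 151.31350708007812), 10.195823669433594) medz 0.1577
bar 343 ((561.5869750976562, -436.63275146484375), (169.91256713867188, 16.495349884033203), 74.11629486083984) medz 0.0937
barA 409 ((561.8330078125, -438.0602722167969), (170.4996337890625, 18.10478973388672), 76.79674530029297) medz 0.0927
post 35 ((484.785888671875, -385.5115051269531), (10.722851753234863, 68.16287994384766), 10.488252639770508) medz 0.0679
postA 32 ((481.9504089355469, -386.48101806640625), (13.113953590393066, 66.67506408691406), 4.567822456359863) medz 0.0676
```

```bash
python3 - <<'E'
from h import *
b=load('side0');a=load('scene0')
print('post',pix(b,282.8,282.5,.069), 'pivot top', pix(b,265+112/6,270+200/6,.033))
print(shift([.50,-.39,.26],[np.pi,0,np.radians(75.7)]))
print(robot.snapshot('wrist')['T_tool_cam'].round(3))
E
```

```text
post [ 0.48099264 -0.35665727  0.069     ] pivot top [ 0.47193441 -0.38110001  0.033     ]
(array([318.7,  -1.4, -55.5]), array([ -0.1 ,  -0.06, -53.83]))
[[ 0.001 -0.97  -0.244  0.07 ]
 [ 1.     0.001  0.     0.   ]
 [ 0.    -0.244  0.97  -0.179]
 [ 0.     0.     0.     1.   ]]
```

Call:
arm_command(
  targets=[0, 0, -7.7, 45, 0, -25, -1, 0, 0, -15.4, 90, 0, -55, -1, 0, 0, -23, 136, 0, -55, -1, 0, 0, -30.8, 182, 0, -55, -1, 0, 0, -38.5, 228, 0, -55, -1, 0, 0, -46.2, 274, 0, -55, -1, 0, 0, -53.8, 319, -1, -55, -1, 0, 0, -53.8, 319, -1, -55, -1, 0, 0, -53.8, 319, -1, -55, -1],
)

```text
time: 1.05
tool_pos: [0.501, -0.39, 0.2594]
ee_rot: [-3.14, -0.0, 1.322]
wrist_force: [-0.2, -0.7, 1.0]
width: 0.0939
finger_force: 0.0
```

```bash
python3 - <<'E'
from h import *
s=snap('wrist','w1');print(robot.get_obs()['tool_pos'],robot.get_obs()['ee_rot'])
cv2.imwrite('pics/w1b.png',cv2.resize(cv2.imread('pics/w1.png'),(800,600)))
E
```

```text
[ 0.50012435 -0.39073676  0.25990647] [-3.14017216e+00  1.55738954e-04  1.31994755e+00]
```

View pics/w1b.png

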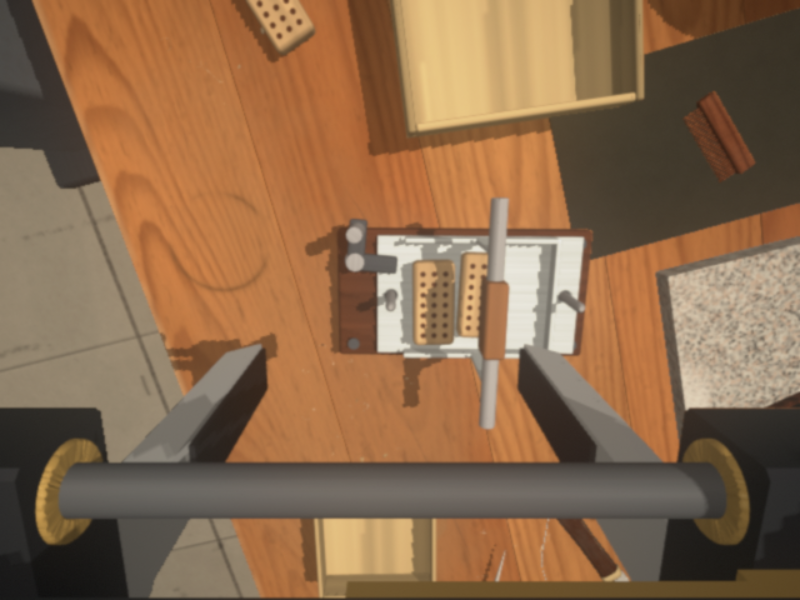

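Wrist view: the post top is at (355,233), pivot at (355,262), block at (495,320) and bar ends at (499,200)/(487,428). Board corners are (340,231), (592,231), (580,354) and (341,353). Only two stocks are on the plate.

```bash
python3 - <<'E'
from h import *
s=load('w1')
for n,u,v,h in [('post',355,233,.069),('pivot',355,262,.033),('bar1',499,201,.088),('bar2',487,427,.088),('block',497,282,.101),('block2',495,358,.101),('bl',482,320,.101),('br',507,320,.101),('c1',340,231,.016),('c2',592,231,.016),('c3',580,354,.016),('c4',341,353,.016),('tray near-left... ',412,131,.05),('tray far',643,98,.05)]:
    print(n,(pix(s,u*.8,v*.8,h)*1000).round(1))
w=cloud(s).reshape(-1,3)
m=(w[:,2]>.083)&(w[:,2]<.108)&(w[:,0]>.5)&(w[:,0]<.62)&(w[:,1]<-.34)&(w[:,1]>-.54)
print(cv2.minAreaRect((w[m,:2]*1000).astype(np.float32)),w[m,2].max())
m=(w[:,2]>.062)&(w[:,2]<.075)&(w[:,0]>.44)&(w[:,0]<.5)&(w[:,1]<-.34)&(w[:,1]>-.40)
print(w[m].mean(0),m.sum())
E
```

```text
post [ 481.7 -355.8   69. ]
pivot [ 472.  -381.5   33. ]
bar1 [ 583.3 -357.1   88. ]
bar2 [ 541.8 -519.1   88. ]
block [ 569.1 -408.1  101. ]
block2 [ 557.  -461.1  101. ]
bl [ 553.9 -431.8  101. ]
br [ 570.5 -436.   101. ]
c1 [ 464.9 -356.    16. ]
c2 [ 666.  -406.9   16. ]
c3 [ 639.4 -510.6   16. ]
c4 [ 437.1 -458.6   16. ]
tray near-left...  [ 539.1 -296.6   50. ]
tray far [ 703.7 -315.3   50. ]
((562.7059326171875, -435.9018249511719), (168.12704467773438, 16.397937774658203), 75.63241577148438) 0.10350273895249945
[ 0.48070146 -0.35614873  0.06867011] 141
```

Call:
arm_command(
  targets=[0, 0, 0, 29, -27, 40, -1, 0, 0, 0, 29, -27, 85, -1, 0, 0, 0, 29, -27, 130, -1, 0, 0, 0, 29, -27, 175, -1, 0, 0, 0, 29, -27, 200, -1, 0, 0, 0, 29, -27, 218, -1, 0, 0, 0, 29, -27, 218, -0.5, 0, 0, 0, 29, -27, 218, 0, 0, 0, 0, 29, -27, 218, 0.7, 0, 0, 0, 29, -27, 218, 1, 0, 0, 0, 29, -27, 218, 1, 0, 0, 0, 29, -27, 218, 1, 0, 0, 0, 29, -27, 218, 1],
)

```text
time: 2.4
tool_pos: [0.4818, -0.3559, 0.0428]
ee_rot: [3.141, 0.0, 1.321]
wrist_force: [0.1, -0.3, 0.3]
width: 0.0413
finger_force: 0.0
```

Call:
arm_command(
  targets=[0, 0, 0, 0, 0, 0, 1, 0, 0, 0, 0, 0, 0, 1, 0, 0, 0, 0, 0, 0, 1, 0, 0, 0, 0, 0, 0, 1, 0, 0, 0, 0, 0, 0, 1, 0, 0, 0, 0, 0, 0, 1],
)

```text
time: 3.0
tool_pos: [0.4811, -0.3557, 0.0424]
ee_rot: [-3.14, -0.0, 1.321]
wrist_force: [-2.3, 0.6, 0.7]
width: 0.0112
finger_force: 30.0
```

Call:
arm_command(
  targets=[0, 0, -8, 0.2, -3.7, 0, 1, 0, 0, -16, -0.2, -7.3, 0, 1, 0, 0, -24, -1, -10.8, 0, 1, 0, 0, -32, -2.4, -14.2, 0, 1, 0, 0, -40, -4.2, -17.4, 0, 1, 0, 0, -48, -6.4, -20.2, 0, 1, 0, 0, -56, -9, -22.8, 0, 1, 0, 0, -64, -12, -24.9, 0, 1, 0, 0, -72, -15.2, -26.6, 0, 1, 0, 0, -80, -18.6, -27.9, 0, 1, 0, 0, -88, -22.2, -28.6, 0, 1, 0, 0, -88, -22.2, -28.6, 0, 1],
)

```text
time: 4.2
tool_pos: [0.4475, -0.3703, 0.0424]
ee_rot: [3.142, -0.002, 2.856]
wrist_force: [-3.5, 0.6, 1.4]
width: 0.0112
finger_force: 30.0
```

Call:
arm_command(
  targets=[0, 0, 0, 0, 0, 0, 0, 0, 0, 0, 0, 0, 0, -0.5, 0, 0, 0, 0, 0, 0, -1, 0, 0, 0, 0, 0, 0, -1, 0, 0, 0, 0, 0, 0, -1, 0, 0, 0, 0, 0, -40, -1, 0, 0, 0, 0, 0, -85, -1, 0, 0, 8, -12, -3, -120, -1, 0, 0, 16, -24, -6, -120, -1, 0, 0, 24, -36, -9, -120, -1, 0, 0, 32, -48, -12, -120, -1, 0, 0, 40, -60, -15, -120, -1, 0, 0, 48, -72, -18, -120, -1, 0, 0, 56, -84, -21, -120, -1, 0, 0, 64, -96, -24, -120, -1, 0, 0, 72, -108, -27, -120, -1, 0, 0, 80, -120, -29, -120, -1, 0, 0, 88, -129, -30.5, -120, -1, 0, 0, 88, -129, -30.5, -120, -1],
)

```text
time: 6.1
tool_pos: [0.5643, -0.436, 0.1617]
ee_rot: [-3.141, -0.0, 1.321]
wrist_force: [0.3, 0.5, -1.2]
width: 0.0938
finger_force: 0.0
```

```bash
python3 - <<'E'
from h import *
s=snap('wrist','w2');o=robot.get_obs();print(o['tool_pos'],np.degrees(o['ee_rot']),o['wrist_force'],o['width'])
w=cloud(s).reshape(-1,3)
m=(w[:,2]>.083)&(w[:,2]<.108)&(w[:,0]>.5)&(w[:,0]<.62)&(w[:,1]<-.34)&(w[:,1]>-.54)
print(cv2.minAreaRect((w[m,:2]*1000).astype(np.float32)),w[m,2].max())
print(shift([.5627,-.436,.069],[np.pi,0,np.radians(75.63)]))
E
```

```text
[ 0.56378328 -0.43578749  0.16189456] [-1.79962682e+02 -1.55662772e-02  7.58410139e+01] [0.11973865 0.82874192 0.35649729] 0.09402825865651386
((562.998779296875, -435.3990478515625), (166.69216918945312, 15.741029739379883), 75.81057739257812) 0.10357004082095145
(array([-0.5, -0.9, 92.9]), array([-0.04, -0.02,  0.21]))
```

View pics/w2.png

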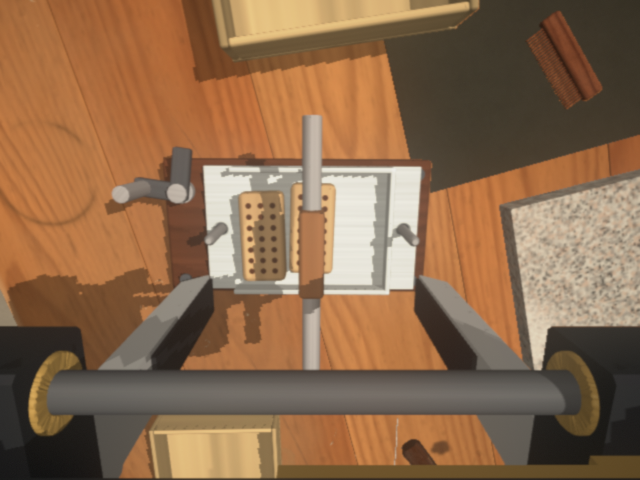

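The clip is swung out, with its arm pointing up at (181,150) and post at (122,194). Two stocks sit on the plate at (263,235) and (312,228), and the block at (312,253) is between the fingers. I'll go down and grip.

Call:
arm_command(
  targets=[0, 0, 0, 0, -0.7, 40, -1, 0, 0, 0, 0, -0.7, 75, -1, 0, 0, 0, 0, -0.7, 93, -1, 0, 0, 0, 0, -0.7, 93, -0.5, 0, 0, 0, 0, -0.7, 93, 0, 0, 0, 0, 0, -0.7, 93, 0.5, 0, 0, 0, 0, -0.7, 93, 1, 0, 0, 0, 0, -0.7, 93, 1, 0, 0, 0, 0, -0.7, 93, 1, 0, 0, 0, 0, -0.7, 93, 1, 0, 0, 0, 0, -0.7, 93, 1, 0, 0, 0, 0, -0.7, 93, 1, 0, 0, 0, 0, -0.7, 93, 1, 0, 0, 0, 0, -0.7, 93, 1, 0, 0, 0, 0, -0.7, 93, 1],
)

```text
time: 7.65
tool_pos: [0.5629, -0.4356, 0.0694]
ee_rot: [-3.142, -0.0, 1.321]
wrist_force: [0.7, 0.1, 0.0]
width: 0.016
finger_force: 30.0
```

Call:
arm_command(
  targets=[0, 0, 0, 0, 0, -4, 1, 0, 0, 0, 0, 0, -10, 1, 0, 0, 0, 0, 0, -17, 1, 0, 0, 0, 0, 0, -25, 1, 0, 0, 0, 0, 0, -33, 1, 0, 0, 0, 0, 0, -41, 1, 0, 0, 0, 0, 0, -50, 1, 0, 0, 0, 0, 0, -60, 1, 0, 0, 0, 0, 0, -70, 1, 0, 0, 0, 0, 0, -80, 1, 0, 0, 0, 0, 0, -90, 1, 0, 0, 0, 0, 0, -98, 1, 0, 0, 0, 0, 0, -102, 1, 0, 0, 0, 0, 0, -102, 1, 0, 0, 0, 0, 0, -102, 1],
)

```text
time: 9.15
tool_pos: [0.5628, -0.4355, 0.1711]
ee_rot: [-3.141, -0.0, 1.321]
wrist_force: [0.0, 0.9, -4.9]
width: 0.0158
finger_force: 30.0
```

```bash
python3 - <<'E'
from h import *
s=snap('side','s2')
w=cloud(s).reshape(-1,3)
m=(w[:,2]>.105)&(w[:,2]<.16)&(w[:,0]>.45)&(w[:,0]<.67)&(w[:,1]<-.34)&(w[:,1]>-.54)
P=w[m]
print(m.sum(),np.percentile(P,[1,99],axis=0))
im=cv2.imread('pics/s2.png');cv2.imwrite('pics/s2c.png',cv2.resize(im[180:360,230:430],(800,720))[60:660])
# desired: plate yaw; low end at tray (+20,0), th=38
ty=np.radians(-6.4);py=np.radians(-14.37);th=np.radians(38)
end=np.array([.630,-.220])+.020*np.array([np.cos(ty),np.sin(ty)])
print('low end',end)
for yaw in(-14.37,-6.4):
  px=np.array([np.cos(np.radians(yaw)),np.sin(np.radians(yaw))])
  for zl in(.06,.075):
    org=end+.084*np.cos(th)*px; zo=zl+.084*np.sin(th)
    bar=org-.072*np.sin(th)*px; zb=zo+.072*np.cos(th)
    tcp=bar+.019*np.sin(th)*px; zt=zb-.019*np.cos(th)
    print(yaw,zl,'tcp',tcp.round(4),round(zt,4), 'org-tray',np.linalg.norm(org-[.63,-.22]))
E
```

```text
3366 [[ 0.47513544 -0.49990282  0.1192359 ]
 [ 0.64561721 -0.37588533  0.14404446]]
low end [ 0.64987536 -0.22222938]
-14.37 0.06 tcp [ 0.6824 -0.2306] 0.1535 org-tray 0.08604441742699087
-14.37 0.075 tcp [ 0.6824 -0.2306] 0.1685 org-tray 0.08604441742699087
-6.4 0.06 tcp [ 0.6832 -0.226 ] 0.1535 org-tray 0.0861929033029647
-6.4 0.075 tcp [ 0.6832 -0.226 ] 0.1685 org-tray 0.0861929033029647
```

View pics/s2c.png

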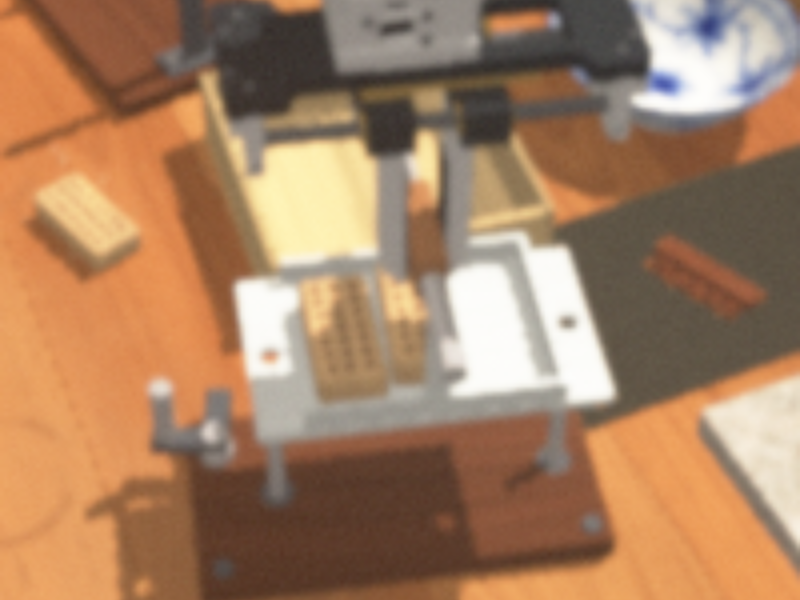

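Call:
arm_command(
  targets=[0, 0, 0, 4, 1, -8, 1, 0, 0, 0, 14, 4, -18, 1, 0, 0, 0, 30, 8, -26, 1, 0, 0, -1, 50, 14, -29, 1, 0, 0, -2, 70, 20, -29, 1, 0, 0, -3, 90, 25, -29, 1, 0, 0, -4, 110, 31, -29, 1, 0, 0, -5, 130, 36, -29, 1, 0, 0, -6, 150, 42, -29, 1, 0, 0, -7, 170, 48, -29, 1, 0, 0, -8, 190, 53, -29, 1, 0, 0, -8, 208, 58, -29, 1, 0, 0, -8, 222, 62, -29, 1, 0, 0, -8, 230, 64.5, -29, 1, 0, 0, -8, 232, 65, -29, 1, 0, 0, -8, 232, 65, -29, 1, 0, 0, -8, 232, 65, -29, 1],
)

```text
time: 10.9
tool_pos: [0.6829, -0.2279, 0.2005]
ee_rot: [-3.141, 0.001, 1.459]
wrist_force: [-0.5, -0.3, -4.5]
width: 0.016
finger_force: 30.0
```

```bash
python3 - <<'E'
from h import *
print(robot.get_obs()['joint_positions'].round(2))
yaw=np.radians(83.6); th=np.radians(38)
# tip: rotate about plate y (tool x) by -th in world
A=R.from_euler('xyz',[np.pi,0,yaw]); B=A*R.from_rotvec([-th,0,0])
print(B.as_matrix()[:,2], B.as_euler('xyz'))
print(shift([.683,-.227,.165],B.as_euler('xyz')))
E
```

```text
[-0.4   0.48  0.89 -0.    1.77 -0.29]
[ 0.61182462 -0.06862713 -0.78801075] [2.47836754 0.         1.45909525]
(array([ 0.9, -0. , 35.5]), array([-3.802e+01,  4.000e-02,  2.000e-02]))
```

Call:
arm_command(
  targets=[-3, 0, 0, 0, 0, 5, 1, -6, 0, 0, 0, 0, 10, 1, -9, 0, 0, 0, 0, 15, 1, -12, 0, 0, 0, 0, 20, 1, -15, 0, 0, 0, 0, 25, 1, -18, 0, 0, 0, 0, 30, 1, -20, 0, 0, 0, 0, 34, 1, -22, 0, 0, 0, 0, 36, 1, -24, 0, 0, 0, 0, 38, 1, -26, 0, 0, 0, 0, 38, 1, -28, 0, 0, 0, 0, 38, 1, -30, 0, 0, 0, 0, 38, 1, -32, 0, 0, 0, 0, 38, 1, -34, 0, 0, 0, 0, 38, 1, -36, 0, 0, 0, 0, 38, 1, -38, 0, 0, 0, 0, 38, 1, -38, 0, 0, 0, 0, 38, 1, -38, 0, 0, 0, 0, 38, 1, -38, 0, 0, 0, 0, 38, 1, -38, 0, 0, 0, 0, 38, 1],
)

```text
time: 12.9
tool_pos: [0.6836, -0.2272, 0.1631]
ee_rot: [2.478, 0.001, 1.46]
wrist_force: [-0.1, 0.3, -4.0]
width: 0.0159
finger_force: 30.0
```

```bash
python3 - <<'E'
from h import *
s=snap('side','s3')
im=cv2.imread('pics/s3.png');cv2.imwrite('pics/s3c.png',cv2.resize(im[150:300,230:430],(800,600)))
E
```

```text
(no output)
```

View pics/s3c.png

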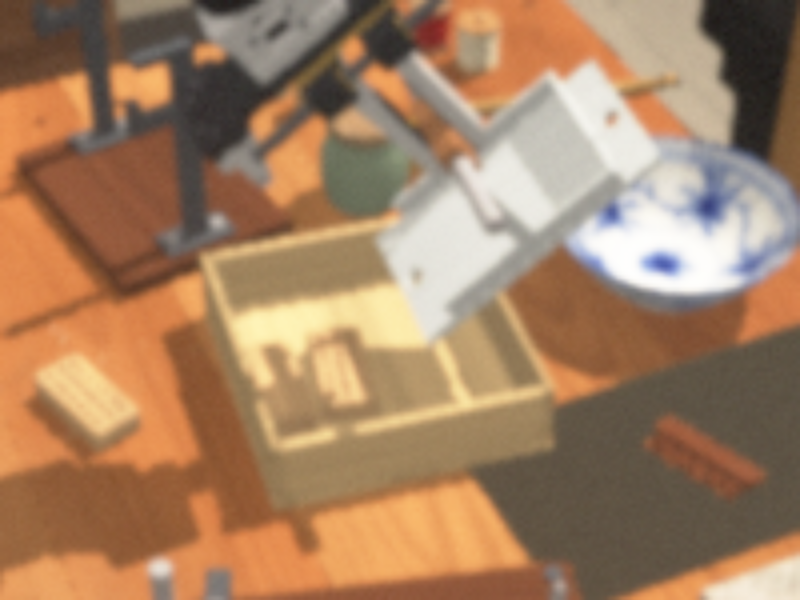

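In the tray one stock is at crop (345,370), with probably the other in shadow at (285,380). The plate deck shows empty. I'll level it and move near the rack for a look.

Call:
arm_command(
  targets=[2, 0, 0, 0, 6, -8, 1, 7, 0, 0, 0, 14, -18, 1, 13, 0, 0, 0, 25, -32, 1, 19, 0, 0, 0, 37, -47, 1, 25, 0, 0, 0, 49, -63, 1, 31, 0, 0, 0, 61, -78, 1, 36, 0, 0, 0, 74, -95, 1, 38, 0, 0, 0, 80, -102, 1, 38, 0, 0, 0, 80, -102, 1, 38, 0, 0, 0, 80, -102, 1],
)

```text
time: 13.95
tool_pos: [0.6844, -0.227, 0.2914]
ee_rot: [3.14, -0.0, 1.461]
wrist_force: [-0.1, -0.1, -4.3]
width: 0.0159
finger_force: 30.0
```

```bash
python3 - <<'E'
from h import *
o=robot.get_obs();print(o['tool_pos'],np.degrees(o['ee_rot']),o['wrist_force'])
print(shift([.49,-.16,.30],[np.pi,0,np.radians(99.7)]))
s=snap('side','s4');w=cloud(s).reshape(-1,3)
m=(w[:,2]>.015)&(w[:,2]<.042)&(abs(w[:,0]-.625)<.07)&(abs(w[:,1]+.22)<.075)
q=w[m];print(m.sum());im=np.zeros((300,300),np.uint8)
im[((q[:,0]-.5)*1000).astype(int),((q[:,1]+.37)*1000).astype(int)]=255
im=cv2.morphologyEx(im,cv2.MORPH_CLOSE,np.ones((7,7)))
n,l,st,c=cv2.connectedComponentsWithStats(im)
for i in range(1,n):
    if st[i,4]>150: print(st[i],c[i][1]/1000+.5,c[i][0]/1000-.37)
E
```

```text
[ 0.68439108 -0.22696649  0.2914466 ] [ 1.79922823e+02 -2.90722621e-03  8.36962388e+01] [-0.07857706 -0.1203269  -4.3447228 ]
(array([  45.2, -200.6,   -8.8]), array([ 8.0e-02,  1.0e-02, -1.6e+01]))
555
[ 111   55   79   77 4005] 0.5899940074906367 -0.22177553058676652
```

Call:
arm_command(
  targets=[0, 0, -1, 3, -12, -3, 1, 0, 0, -3, 8, -35, -6, 1, 0, 0, -5, 14, -62, -9, 1, 0, 0, -8, 20, -90, -9, 1, 0, 0, -10, 27, -118, -9, 1, 0, 0, -12, 33, -146, -9, 1, 0, 0, -14, 39, -172, -9, 1, 0, 0, -16, 43, -192, -9, 1, 0, 0, -16, 45, -200, -9, 1, 0, 0, -16, 45, -200, -9, 1],
)

```text
time: 15.0
tool_pos: [0.4887, -0.1598, 0.3015]
ee_rot: [3.14, 0.001, 1.739]
wrist_force: [0.1, 0.3, -4.2]
width: 0.0156
finger_force: 30.0
```

```bash
python3 - <<'E'
from h import *
s=snap('wrist','w3')
E
```

```text
(no output)
```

View pics/w3.png

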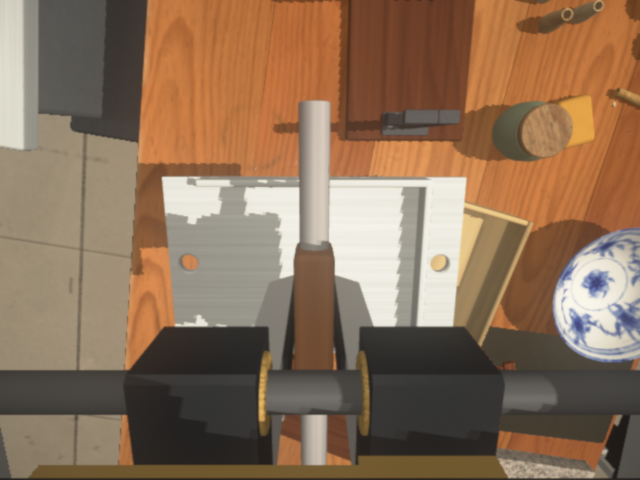

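The plate is empty and square in the grip. The near upright's top is at (384–460, 110–123). I'll locate the hooks from depth.

```bash
python3 - <<'E'
from h import *
s=load('w3');w=cloud(s)
p=w[60:150,340:480].reshape(-1,3);m=(p[:,2]>.12)&(p[:,2]<.2);q=p[m]
print('w',m.sum(),cv2.minAreaRect((q[:,:2]*1000).astype(np.float32)),q[:,2].max())
m=(p[:,2]>.155)&(p[:,2]<.2);q=p[m];print('keeper',cv2.minAreaRect((q[:,:2]*1000).astype(np.float32)))
c=robot  # fresh side+scene views
for n in('side','scene'):
    s=snap(n,n+'5');w=cloud(s).reshape(-1,3)
    for y0,y1 in((-.1,-.03),(.03,.11)):
        for z0,z1 in((.12,.175),(.152,.175)):
            q=w[(w[:,2]>z0)&(w[:,2]<z1)&(w[:,1]>y0)&(w[:,1]<y1)&(w[:,0]>.5)&(w[:,0]<.62)]
            if len(q)>20: print(n,y0,z0,len(q),cv2.minAreaRect((q[:,:2]*1000).astype(np.float32)))
    m=(w[:,2]>.011)&(w[:,2]<.018)&(abs(w[:,1])<.09)&(w[:,0]>.46)&(w[:,0]<.68);q=w[m]
    print('foot',len(q),cv2.minAreaRect((q[:,:2]*1000).astype(np.float32)))
E
```

```text
w 1126 ((556.3226318359375, -60.750335693359375), (48.418399810791016, 10.122546195983887), 9.360515594482422) 0.16793969873325787
keeper ((559.8578491210938, -60.110538482666016), (41.255462646484375, 10.053431510925293), 9.634926795959473)
side -0.1 0.12 138 ((555.1210327148438, -62.41297912597656), (47.96745300292969, 15.257889747619629), 12.6981840133667)
foot 1377 ((580.9520263671875, 7.793037414550781), (171.1490020751953, 180.094970703125), 9.397794723510742)
scene 0.03 0.12 241 ((535.91455078125, 68.42827606201172), (52.14129638671875, 16.137508392333984), 10.566278457641602)
scene 0.03 0.152 95 ((539.6718139648438, 69.86405181884766), (44.498779296875, 15.881440162658691), 13.87651252746582)
foot 1259 ((580.2453002929688, 6.621925354003906), (169.77142333984375, 173.7197723388672), 9.455402374267578)
```

Call:
arm_command(
  targets=[0, 0, 0, 12, 2, 0, 1, 0, 0, 0, 40, 8, 0, 1, 0, 0, 0, 75, 15, 0, 1, 0, 0, 0, 110, 22, 0, 1, 0, 0, 0, 140, 28, 0, 1, 0, 0, 0, 153, 30, 0, 1, 0, 0, 0, 153, 30, 15, 1, 0, 0, 0, 153, 30, 45, 1, 0, 0, 0, 153, 30, 80, 1, 0, 0, 0, 153, 30, 115, 1, 0, 0, 0, 153, 30, 145, 1, 0, 0, 0, 153, 30, 165, 1, 0, 0, 0, 153, 30, 173, 1, 0, 0, 0, 153, 30, 173, 1, 0, 0, 0, 153, 30, 173, 1],
)

```text
time: 16.65
tool_pos: [0.4946, -0.0045, 0.1293]
ee_rot: [3.14, 0.001, 1.74]
wrist_force: [0.2, -0.1, -3.4]
width: 0.016
finger_force: 30.0
```

```bash
python3 - <<'E'
from h import *
s=snap('wrist','w4');o=robot.get_obs();print(o['tool_pos'],np.degrees(o['ee_rot']))
yaw=np.radians(9.5);print(shift([.542,.0045,.128],[np.pi,0,yaw+np.pi/2]))
w=cloud(s).reshape(-1,3)
for y0,y1 in((-.1,-.03),(.03,.11)):
    q=w[(w[:,2]>.157)&(w[:,2]<.175)&(w[:,1]>y0)&(w[:,1]<y1)&(w[:,0]>.51)&(w[:,0]<.62)]
    if len(q)>20: print(y0,len(q),cv2.minAreaRect((q[:,:2]*1000).astype(np.float32)))
q=w[(w[:,2]>.138)&(w[:,2]<.157)&(abs(w[:,1])<.1)&(w[:,0]>.44)&(w[:,0]<.52)]
print('bar',len(q),cv2.minAreaRect((q[:,:2]*1000).astype(np.float32)),q[:,2].max())
E
```

```text
[ 0.49488151 -0.0045086   0.12986526] [1.79824242e+02 6.16817989e-02 9.96699611e+01]
(array([ 1., 48.,  2.]), array([0.18, 0.06, 0.17]))
0.03 3708 ((538.4439086914062, 71.96339416503906), (41.61627197265625, 10.051015853881836), 9.179864883422852)
bar 6971 ((492.9387512207031, -1.2390899658203125), (39.270652770996094, 160.04534912109375), 0.4412620961666107) 0.15699346149250337
```

View pics/w4.png

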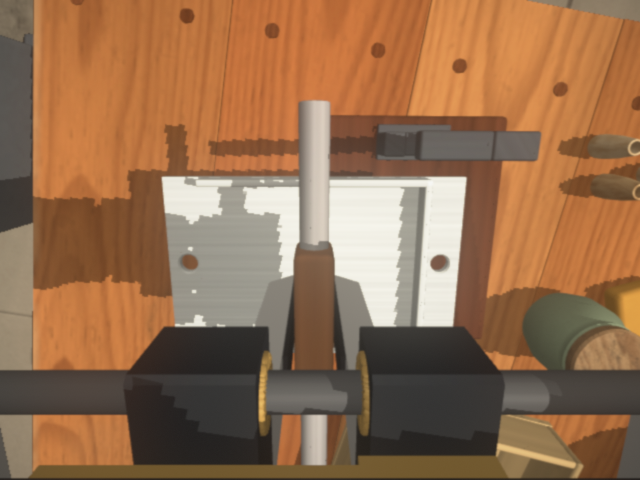

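The far keeper was measured at (538,72) mm. With the near one that gives 133.8 mm spacing (134 expected), seat (0.5427, 0.0049), yaw 9.25°. I'll slide in.

Call:
arm_command(
  targets=[0, 0, 0.2, 0.5, 8, 0, 1, 0, 0, 0.4, 1, 18, 0.5, 1, 0, 0, 0.4, 1, 28, 1, 1, 0, 0, 0.4, 1, 37, 1, 1, 0, 0, 0.4, 1, 44, 1, 1, 0, 0, 0.4, 1, 48.5, 1, 1, 0, 0, 0.4, 1, 48.5, 1, 1, 0, 0, 0.4, 1, 48.5, 1, 1],
)

```text
time: 17.5
tool_pos: [0.541, 0.0048, 0.1269]
ee_rot: [-3.141, -0.0, 1.733]
wrist_force: [0.7, -0.8, -4.3]
width: 0.0161
finger_force: 30.0
```

Call:
arm_command(
  targets=[0, 0, 0, 0, 0.5, 5, 1, 0, 0, 0, 0, 0.5, 9, 1, 0, 0, 0, 0, 0.5, 12, 1, 0, 0, 0, 0, 0.5, 14, 1, 0, 0, 0, 0, 0.5, 15, 1, 0, 0, 0, 0, 0.5, 16, 1, 0, 0, 0, 0, 0.5, 16, 1],
)

```text
time: 18.2
tool_pos: [0.5419, 0.0048, 0.1114]
ee_rot: [3.141, 0.0, 1.733]
wrist_force: [1.1, -0.4, -3.4]
width: 0.0157
finger_force: 30.0
```

Call:
arm_command(
  targets=[0, 0, 0, 0, 0, 1, 1, 0, 0, 0, 0, 0, 1.5, 1, 0, 0, 0, 0, 0, 1.5, 1],
)

```text
time: 18.5
tool_pos: [0.542, 0.0048, 0.1111]
ee_rot: [3.14, 0.001, 1.733]
wrist_force: [-3.6, 0.6, 6.1]
width: 0.0154
finger_force: 30.0
```

Seated: the force reversed and the height is as expected. I'll open and rise.

Call:
arm_command(
  targets=[0, 0, 0, 0, 0, 0, 0.6, 0, 0, 0, 0, 0, 0, 0.3, 0, 0, 0, 0, 0, 0, -0.1, 0, 0, 0, 0, 0, 0, -0.4, 0, 0, 0, 0, 0, 0, -0.4, 0, 0, 0, 0, 0, 0, -0.4, 0, 0, 0, 0, 0, -20, -0.4, 0, 0, 0, 0, 0, -50, -0.4, 0, 0, 0, 0, 0, -95, -0.4, 0, 0, 0, 0, 0, -140, -1, 0, 0, 0, 0, 0, -170, -1, 0, 0, 0, 0, 0, -170, -1],
)

```text
time: 19.7
tool_pos: [0.5439, 0.0047, 0.286]
ee_rot: [3.13, 0.003, 1.733]
wrist_force: [1.1, -0.4, 0.7]
width: 0.0864
finger_force: 0.0
```

```bash
python3 - <<'E'
from h import *
o=robot.get_obs();print(o['tool_pos'],np.degrees(o['ee_rot']),o['width'])
s=snap('side','s6');w=cloud(s).reshape(-1,3)
q=w[(w[:,2]>.012)&(w[:,2]<.023)&(w[:,0]>.35)&(w[:,0]<.53)&(w[:,1]<-.11)&(w[:,1]>-.33)]
r=cv2.minAreaRect((q[:,:2]*1000).astype(np.float32));print('stock',len(q),r)
snap('wrist','w5')
a=cv2.imread('pics/s6.png')[120:300,170:410];b=cv2.imread('pics/w5.png')
a=cv2.resize(a,(400,300));b=cv2.resize(b,(400,300));cv2.imwrite('pics/m6.png',np.hstack([a,b]))
E
```

```text
[0.54387235 0.00470345 0.28603835] [1.79354069e+02 1.74512492e-01 9.92772249e+01] 0.0863531895906721
stock 310 ((460.0530090332031, -179.56805419921875), (34.01443862915039, 71.97464752197266), 16.3807430267334)
```

View pics/m6.png

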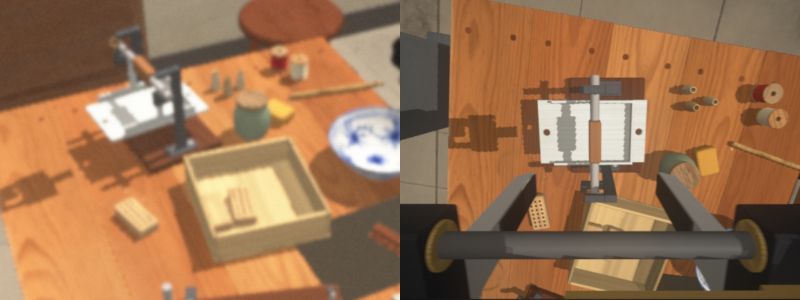

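The plate hangs level in both hooks (left panel (145,105), right panel (593,130)). Both dumped stocks are in the tray, and the loose stock is unmoved at (460,-180) mm. Fetching it next.

Call:
arm_command(
  targets=[0, 0, -2, -40, -27, 0, -1, 0, 0, -4, -80, -54, 0, -1, 0, 0, -6, -120, -80, 0, -1, 0, 0, -8, -155, -104, 30, -1, 0, 0, -8.2, -168, -112.5, 70, -1, 0, 0, -8.2, -168, -112.5, 115, -1, 0, 0, -8.2, -168, -112.5, 130, -1, 0, 0, -8.2, -168, -112.5, 130, -1, 0, 0, -8.2, -168, -112.5, 130, -1],
)

```text
time: 20.7
tool_pos: [0.4572, -0.1787, 0.1485]
ee_rot: [-3.14, -0.002, 1.876]
wrist_force: [-0.8, -1.2, 0.3]
width: 0.0939
finger_force: 0.0
```

```bash
python3 - <<'E'
from h import *
s=snap('wrist','w7');w=cloud(s).reshape(-1,3)
q=w[(w[:,2]>.012)&(w[:,2]<.025)&(w[:,0]>.38)&(w[:,0]<.53)&(w[:,1]<-.11)&(w[:,1]>-.26)]
r=cv2.minAreaRect((q[:,:2]*1000).astype(np.float32));print('stock',len(q),r)
o=robot.get_obs();print(o['tool_pos'],np.degrees(o['ee_rot']))
print(shift([r[0][0]/1000,r[0][1]/1000,.005],[np.pi,0,np.radians(107.5)]))
E
```

```text
stock 3753 ((461.1988830566406, -176.07830810546875), (34.116050720214844, 69.81976318359375), 17.846006393432617)
[ 0.45803379 -0.1790721   0.14995415] [1.79984123e+02 2.30949999e-02 1.07488744e+02]
(array([  2. ,   3.9, 145. ]), array([ 0.02,  0.02, -0.01]))
```

Call:
arm_command(
  targets=[0, 0, 0, 2, 3.5, 45, -1, 0, 0, 0, 2, 3.5, 90, -1, 0, 0, 0, 2, 3.5, 125, -1, 0, 0, 0, 2, 3.5, 140, -1, 0, 0, 0, 2, 3.5, 144, -1, 0, 0, 0, 2, 3.5, 144, -0.5, 0, 0, 0, 2, 3.5, 144, 0, 0, 0, 0, 2, 3.5, 144, 1, 0, 0, 0, 2, 3.5, 144, 1, 0, 0, 0, 2, 3.5, 144, 1, 0, 0, 0, 2, 3.5, 144, 1, 0, 0, 0, 2, 3.5, 144, 1, 0, 0, 0, 2, 3.5, 144, 1],
)

```text
time: 22.05
tool_pos: [0.4605, -0.1761, 0.0056]
ee_rot: [3.142, 0.0, 1.876]
wrist_force: [1.0, 0.0, 0.9]
width: 0.0338
finger_force: 30.3
```

Call:
arm_command(
  targets=[0, 0, 0, 0, 0, -25, 1, 0, 0, 0, 0, 0, -65, 1, 0, 0, 0, 0, 0, -105, 1, 0, 0, 4, -15, 25, -120, 1, 0, 0, 8, -35, 60, -120, 1, 0, 0, 12, -58, 98, -120, 1, 0, 0, 16, -80, 136, -120, 1, 0, 0, 20, -97, 164, -120, 1, 0, 0, 24, -105, 176, -115, 1, 0, 0, 24, -105, 176, -90, 1, 0, 0, 24, -105, 176, -60, 1, 0, 0, 24, -105, 176, -40, 1, 0, 0, 24, -105, 176, -34, 1, 0, 0, 24, -105, 176, -34, 1, 0, 0, 24, -105, 176, -34, 1],
)

```text
time: 23.55
tool_pos: [0.6607, -0.2238, 0.041]
ee_rot: [3.14, 0.001, 1.457]
wrist_force: [0.1, 0.4, 0.0]
width: 0.0336
finger_force: 30.0
```

Call:
arm_command(
  targets=[0, 0, 0, 0, 0, 0, 0.2, 0, 0, 0, 0, 0, 0, 0, 0, 0, 0, 0, 0, 0, -0.05, 0, 0, 0, 0, 0, 0, -0.05, 0, 0, 0, 0, 0, 0, -0.05, 0, 0, 0, 0, 0, -30, -0.05, 0, 0, 0, 0, 0, -75, -0.05, 0, 0, 0, 0, 0, -120, -0.05, 0, 0, 0, -10, -30, -165, -0.5, 0, 0, 0, -35, -55, -200, -1, 0, 0, 0, -70, -75, -220, -1, 0, 0, 0, -110, -95, -220, -1, 0, 0, 0, -150, -110, -220, -1, 0, 0, 0, -150, -110, -220, -1],
)

```text
time: 24.95
tool_pos: [0.5306, -0.3646, 0.2597]
ee_rot: [-3.141, 0.002, 1.45]
wrist_force: [0.6, 0.4, 0.1]
width: 0.0927
finger_force: 0.0
```

```bash
python3 - <<'E'
from h import *
o=robot.get_obs();print(o['tool_pos'],np.degrees(o['ee_rot']))
snap('side','s8');snap('wrist','w8')
a=cv2.imread('pics/s8.png')[150:360,170:450];b=cv2.imread('pics/w8.png')
a=cv2.resize(a,(400,300));b=cv2.resize(b,(400,300));cv2.imwrite('pics/m8.png',np.hstack([a,b]))
s=load('w8');w=cloud(s).reshape(-1,3)
q=w[(w[:,2]>.06)&(w[:,2]<.075)&(w[:,0]>.42)&(w[:,0]<.5)&(w[:,1]<-.34)&(w[:,1]>-.41)]
print('post',len(q),q.mean(0) if len(q) else 0)
E
```

```text
[ 0.53063464 -0.36457519  0.25967472] [-1.79959732e+02  1.29190190e-01  8.30660609e+01]
post 148 [ 0.44856083 -0.37002503  0.06807234]
```

View pics/m8.png

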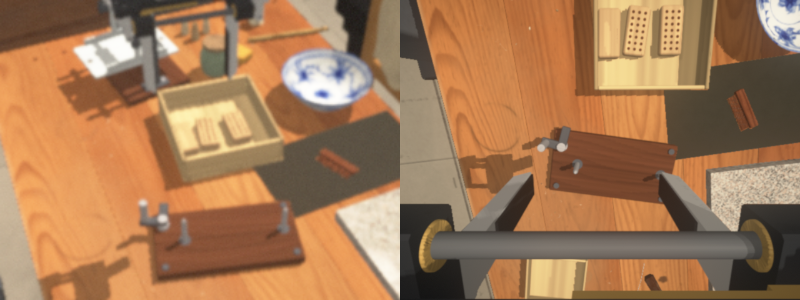

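All three stocks lie in the tray (right panel (608,33), (637,30), (671,30)). The clip post is at (543,147), measured (449,-370) mm. I'll swing the clip back.

Call:
arm_command(
  targets=[0, 0, -8, -2, -8, 0, -1, 0, 0, -16, -4, -16, 0, -1, 0, 0, -24, -6, -24, 0, -1, 0, 0, -32, -8, -33, 0, -1, 0, 0, -40, -10, -42, 20, -1, 0, 0, -48, -12, -52, 40, -1, 0, 0, -56, -14, -62, 65, -1, 0, 0, -64, -15.5, -72, 95, -1, 0, 0, -72, -15.5, -81, 130, -1, 0, 0, -80.5, -15.5, -81, 165, -1, 0, 0, -80.5, -15.5, -81, 200, -1, 0, 0, -80.5, -15.5, -81, 217, -1, 0, 0, -80.5, -15.5, -81, 217, -0.5, 0, 0, -80.5, -15.5, -81, 217, 0.2, 0, 0, -80.5, -15.5, -81, 217, 1, 0, 0, -80.5, -15.5, -81, 217, 1, 0, 0, -80.5, -15.5, -81, 217, 1, 0, 0, -80.5, -15.5, -81, 217, 1, 0, 0, -80.5, -15.5, -81, 217, 1, 0, 0, -80.5, -15.5, -81, 217, 1],
)

```text
time: 27.05
tool_pos: [0.4513, -0.3662, 0.0427]
ee_rot: [-3.141, 0.0, 2.862]
wrist_force: [-0.5, -0.4, 0.2]
width: 0.0331
finger_force: 0.0
```

Call:
arm_command(
  targets=[0, 0, 0, 0, 0, 0, 1, 0, 0, 0, 0, 0, 0, 1, 0, 0, 0, 0, 0, 0, 1],
)

```text
time: 27.35
tool_pos: [0.4506, -0.3682, 0.0426]
ee_rot: [-3.137, -0.0, 2.861]
wrist_force: [-1.7, -5.8, -1.5]
width: 0.0115
finger_force: 30.0
```

```bash
python3 - <<'E'
from h import *
o=robot.get_obs();print(o['tool_pos'],np.degrees(o['ee_rot']),o['width'],o['wrist_force'])
A=R.from_euler('xyz',o['ee_rot']);P=np.array([.4713,-.3815]);f=np.radians(-14.37)
ang=lambda p:np.arctan2(*(p-P)[::-1])-f-np.pi/2
a0=ang(o['tool_pos'][:2]);print('a0',a0%(2*np.pi), np.linalg.norm(o['tool_pos'][:2]-P))
p0=P+.026*np.array([np.cos(a0+f+np.pi/2),np.sin(a0+f+np.pi/2)])
a0=a0%(2*np.pi)
for k in range(1,12):
    a=a0*(1-k/11);t=a+f+np.pi/2;p=P+.026*np.array([np.cos(t),np.sin(t)])
    print(np.degrees(a0-a).round(1),(A.inv().apply([*(p-p0),0])*1000).round(1))
E
```

```text
[ 0.45058237 -0.36823032  0.04260381] [-1.79749763e+02 -3.20422757e-03  1.63950403e+02] 0.011482680182580715 [-1.66389619 -5.77855383 -1.48942353]
a0 1.2519310806130677 0.024602938923937504
6.5 [-1.   2.8 -0. ]
13.0 [-2.3  5.4 -0. ]
19.6 [-3.9  7.9 -0. ]
26.1 [-5.8 10.2 -0. ]
32.6 [-7.9 12.3 -0.1]
39.1 [-10.3  14.1  -0.1]
45.6 [-12.8  15.6  -0.1]
52.2 [-15.5  16.8  -0.1]
58.7 [-18.3  17.7  -0.1]
65.2 [-21.2  18.3  -0.1]
71.7 [-24.2  18.6  -0.1]
```

Call:
arm_command(
  targets=[0, 0, 6.5, -1, 2.8, 0, 1, 0, 0, 13, -2.3, 5.4, 0, 1, 0, 0, 19.5, -3.9, 7.9, 0, 1, 0, 0, 26, -5.8, 10.2, 0, 1, 0, 0, 32.5, -7.9, 12.3, 0, 1, 0, 0, 39, -10.3, 14.1, 0, 1, 0, 0, 45.5, -12.8, 15.6, 0, 1, 0, 0, 52, -15.5, 16.8, 0, 1, 0, 0, 58.5, -18.3, 17.7, 0, 1, 0, 0, 65, -21.2, 18.3, 0, 1, 0, 0, 71.5, -24.2, 18.6, 0, 1, 0, 0, 71.5, -24.2, 18.6, 0, 1],
)

```text
time: 28.55
tool_pos: [0.4774, -0.3565, 0.0425]
ee_rot: [-3.136, 0.002, 1.611]
wrist_force: [-6.3, -3.3, 1.5]
width: 0.0111
finger_force: 30.0
```

Call:
arm_command(
  targets=[0, 0, 0, 0, 0, 0, 0.5, 0, 0, 0, 0, 0, 0, 0, 0, 0, 0, 0, 0, 0, -0.3, 0, 0, 0, 0, 0, 0, -0.3, 0, 0, 0, 0, 0, 0, -0.3, 0, 0, 0, 0, 0, 0, -0.3, 0, 0, 0, 0, 0, -40, -0.3, 0, 0, 0, 0, 0, -85, -0.3, 0, 0, 0, 0, 0, -130, -0.3, 0, 0, 0, 0, 0, -175, -1, 0, 0, 0, 0, 0, -210, -1, 0, 0, 0, -40, -30, -220, -1, 0, 0, 0, -60, -50, -220, -1, 0, 0, 0, -60, -50, -220, -1],
)

```text
time: 29.95
tool_pos: [0.4304, -0.4197, 0.2632]
ee_rot: [-3.141, 0.002, 1.609]
wrist_force: [0.4, 0.7, 0.1]
width: 0.0937
finger_force: 0.0
```

```bash
python3 - <<'E'
from h import *
snap('side','s9');snap('wrist','w9')
a=cv2.imread('pics/s9.png')[120:360,170:490];b=cv2.imread('pics/w9.png')
a=cv2.resize(a,(400,300));b=cv2.resize(b,(400,300));cv2.imwrite('pics/m9.png',np.hstack([a,b]))
for n in('w9','s9'):
    w=cloud(load(n)).reshape(-1,3)
    q=w[(w[:,2]>.06)&(w[:,2]<.075)&(w[:,0]>.43)&(w[:,0]<.5)&(w[:,1]<-.34)&(w[:,1]>-.41)]
    print('post',len(q),q.mean(0) if len(q) else 0)
w=cloud(load('s9')).reshape(-1,3)
q=w[(w[:,2]>.128)&(w[:,2]<.147)&(w[:,0]>.5)&(w[:,0]<.58)&(abs(w[:,1])<.1)]
print(cv2.minAreaRect((q[:,:2]*1000).astype(np.float32)))
E
```

```text
post 148 [ 0.47635589 -0.35544967  0.06840316]
post 38 [ 0.47536214 -0.35722859  0.06723578]
((553.2046508789062, -78.32017517089844), (7.410399436950684, 2.3309998512268066), 31.724716186523438)
```

View pics/m9.png

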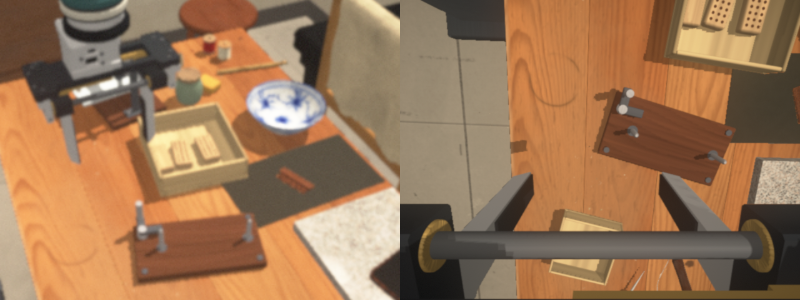

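The clip is back, with its post at (630,94) in the right panel (about 0.05 rad). The stocks are in the tray, no stock is left loose, and the arm is clear.

```bash
python3 -c "
from bench import robot
print(robot.close_job())"
```

```text
the job is handed in; nothing more can be done
None
```

The job is handed in at about 30 s on the robot's clock: all three brush stocks present are in the tray, the empty plate was seen hanging level in both hooks before the last two steps, and the clip is back over the fixture at about 0.05 rad; no verdict was returned.

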